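# Press the proud mosaic blocks flush in order

### The arm

A 6-joint arm with a two-finger parallel gripper is mounted at the origin on the work surface. World frame = base frame: x ahead of the robot, y to its left, z up, the work surface at z = 0. Lengths are in mm, angles in rad, forces in N, time in s.
With the tool pointing down it reaches from about 275 to 750 mm from the base axis. Payload 10.2 kg.
Tool frame: the origin (TCP) lies midway between the tips of the shut fingers; the grasp point (between the pads) lies 19 mm behind it (robot.hold_point_z is the z of the grasp point in the tool frame, in mm); z points along the fingers, y is the line along which they close (so a half turn about z gives the same grasp; the last joint's range is limited). The gripper opens to 85 mm and grips with 20 to 120 N. Pads are 22 mm wide; open, the fingers measure 114 mm over their backs; the gripper's body (76 mm by 85 mm) begins 54 mm behind the grasp point. The pads swing forward as they close: fully open they stand 13 mm farther back than shut.
Start: joints at [-1.52, 0.313, 1.498, -0, 1.331, -0.223], TCP at [141.942, -505.454, 231.294] pointing down, gripper open.
Joint ranges: [-2.94, 2.94], [-0.97, 2.17], [0.19, 2.56], [-1.23, 4.37], [0.02, 3.11], [-2.88, 2.88]. Speed limits (rad/s): [2.39, 2.39, 3.01, 3.14, 3.14, 3.14].

### API

Orientations are given as a 3x3 rotation matrix whose columns are the frame's x, y, z axes.
In Python, from bench import robot gives the robot as it stands.
- The arm moves only by the tool step_arm, never from a script. Its argument "motion" is a list of rows, each an object with "slide": the shift along the tool's x, y, z as a fraction of full scale, a list of three; "spin": the turn about the tool's z as a fraction of full scale. In form: [{"slide": [tx, ty, tz], "spin": spin}, ...]. A call has 1 to 8 rows; each row is the pose to reach, as a shift and turn from the pose commanded when the call began, along the tool's axes at that moment, turning the shorter way round; what a row does not reach only later rows make up. Full scale, the value 1, is 0.6 m for a shift and 180 degrees for a turn. A row lasts 1/8 s, in which the tool goes at most 62.5 mm and 10.7 degrees, less where a joint would pass 70% of its speed; a pose out of reach is approached as far as the arm can. A call with a number of a shift or a turn outside -1 to 1 is refused whole. A call with a gripper value outside its range is refused whole. "gripper" is the opening, from -1 (shut) to 1 (fully open), set as the call begins (left out, the last holds). The fingers move at their own pace and stop on an object; "newtons" is the grip in N (left out, the last holds). Time passes only in rows, so rows that repeat a pose let the fingers close. It gives the time, the measured TCP pose, the force, the opening and the grip force at its end, in the units of the state.
- robot.observe(): the state, without advancing time (a new reading comes with each control period).
- robot.read_camera(name): name is "side" or "top"; returns a dict with "color" (480x640x3 uint8, red, green, blue), "mtx" (3x3 intrinsics, pixels), "rvec" (rotation vector, rad) and "tvec" (3), from world to camera coordinates, as OpenCV has them. Camera axes: x right, y down, z forward; pixel columns grow to the right and rows downward; lengths in mm; the calibration is good to about 2 mm. A picture is of the moment at which its call begins. There is no depth.
- robot.close_job(): hands the job in; it is judged then, once.
The state is a dict: "time_s": time; "joint_positions": joint angles; "qvel": joint speeds; "joint_torque": joint torques, N m; "ee_pos": TCP position; "orientation": TCP orientation; "ft_force": force on the tool from outside, world axes, zero at the start; "torque": the same for the moment, N m; "width": finger opening in mm; "gripper_force": force on a finger pad.
Only numpy, scipy, OpenCV 4.12 (cv2) and the standard library are available. Lean on these libraries where they do the work, as an engineer would, in place of code of your own. Each camera call takes 0.05 s, during which the arm holds its last target. There are 200 camera calls.

### The job

Three freshly glued blocks stand proud of the wooden mosaic board: press each one gently down until it is flush with the blocks around it, first the nearly black one, then the red one, then the cream-white one. The block with blue tape has no glue yet: leave it standing as it is, and do not pull any block up. Nothing is to be picked up; leave the spare blocks, the tub and the jar where they are.

Things in the scene. Friction and masses are not known exactly. Their poses are not given: they have to be found in the camera images.
- board: The glue-up board, fixed to the table: plywood base 190 x 280 mm with a mosaic of mid-brown blocks, 4 x 5 cells of 40 mm (board x) by 50 mm (board y), inside a light wooden fence. Origin: centre of the underside, on the table; z up, long side along its y. The mosaic surface lies 34 mm above the origin; the fence is 4 mm lower.
- dark_top (a point): Centre of the top face of the nearly black wood block, 38 x 48 mm (x, y; axes parallel to the board's), which sits upright in one of four pockets of the board (any of them) and at the start stands 8 to 14 mm above the mosaic.
- dark (a joint): How far the nearly black wood block is pushed down, m: 0.014 = flush with the mosaic, bottomed out; 0.000 = 14 mm proud; negative = pulled up. It moves only vertically, against about 3 N of steady friction, and stays where it is left. Its springy cork pad also squashes 1 mm per 4 N and springs back when let go (not counted in this value).
- red_top (a point): Centre of the top face of the red wood block, 38 x 48 mm (x, y; axes parallel to the board's), which sits upright in one of four pockets of the board (any of them) and at the start stands 8 to 14 mm above the mosaic.
- red (a joint): How far the red wood block is pushed down, m: 0.014 = flush with the mosaic, bottomed out; 0.000 = 14 mm proud; negative = pulled up. It moves only vertically, against about 3 N of steady friction, and stays where it is left. Its springy cork pad also squashes 1 mm per 4 N and springs back when let go (not counted in this value).
- pale_top (a point): Centre of the top face of the cream-white wood block, 38 x 48 mm (x, y; axes parallel to the board's), which sits upright in one of four pockets of the board (any of them) and at the start stands 8 to 14 mm above the mosaic.
- pale (a joint): How far the cream-white wood block is pushed down, m: 0.014 = flush with the mosaic, bottomed out; 0.000 = 14 mm proud; negative = pulled up. It moves only vertically, against about 3 N of steady friction, and stays where it is left. Its springy cork pad also squashes 1 mm per 4 N and springs back when let go (not counted in this value).
- taped_top (a point): Centre of the top face of the mid-brown block with a strip of blue tape across its top, 38 x 48 mm (x, y; axes parallel to the board's), which sits upright in one of four pockets of the board (any of them) and at the start stands 8 to 14 mm above the mosaic.
- taped (a joint): How far the mid-brown block with a strip of blue tape across its top is pushed down, m: 0.014 = flush with the mosaic, bottomed out; 0.000 = 14 mm proud; negative = pulled up. It moves only vertically, against about 3 N of steady friction, and stays where it is left. Its springy cork pad also squashes 1 mm per 4 N and springs back when let go (not counted in this value).
- spare_a: Loose tan spare block, 30 x 40 x 22 mm high, lying on the mosaic near a corner of the board. Origin: centre of its underside.
- spare_b: Loose tan spare block, 30 x 40 x 22 mm high, lying on the mosaic near a corner of the board. Origin: centre of its underside.
- tub: Loose white plastic tub, open, 130 mm across and 45 mm high, on the table beside the board (+y side). Origin: centre of its underside.
- jar: Loose jar with blue lid, 64 mm across and 75 mm high, on the table beside the board (-y side). Origin: centre of its underside.
Not all that is in view belongs to the job. Leave any turquoise look-alike of the spare_b alone.

How it is judged (in metres and radians):
On the way, in this order (a step that is already met when the one before it is completed fails the run):
1. the nearly black wood block is flush (within 2 mm) (value of joint dark above 0.012 m), for 0.1 s.
2. the red wood block is flush (within 2 mm) (value of joint red above 0.012 m), for 0.1 s.
3. the cream-white wood block is flush (within 2 mm) (value of joint pale above 0.012 m), for 0.1 s.
At the end, for the whole second after the job is handed in: The black, red and cream-white blocks are flush with the mosaic within 2 mm; the taped block is within 3 mm of its starting height; spare blocks, tub and jar are at rest within 15 mm of where they started (value of joint each of dark, red, pale above 0.012 m and distance of taped_top from where it was at the start of the episode below 0.003 m and distance of each of spare_a, spare_b, tub, jar from where it was at the start of the episode below 0.015 m and linear speed of each of spare_a, spare_b, tub, jar below 0.02 m/s); the robot touches nothing.
It fails at once if the board or one of its blocks is pressed harder than 30 N (contact force between anything else and dark above 30 N or contact force between anything else and red above 30 N or contact force between anything else and pale above 30 N or contact force between anything else and taped above 30 N or contact force between anything else and board above 30 N).
It fails at once if the taped block is moved more than 3 mm (distance of taped_top from where it was at the start of the episode above 0.003 m).
It fails at once if a block is pulled up out of the board (value of joint any of dark, red, pale, taped below -0.004 m).
It fails at once if a spare block, the tub or the jar is moved more than 15 mm or lifted (distance of any of spare_a, spare_b, tub, jar from where it was at the start of the episode above 0.015 m).
It also fails if it takes over 42 s, if anything falls off the work surface, if the arm or the gripper's body presses on something with over 40 N, if the wrist force passes 120 N, or if a joint passes its speed limit or range.

## Working session

There is one attempt and no reset: what is moved stays moved. The work goes in short steps, Python scripts to look and compute and a tool call to move; the robot and the scene stay as the last step left them, time stands still between calls to the robot, and variables do not carry over. Pictures are saved under pics/ and viewed, at most 10 in all, crops included, and the job is handed in when it is done.

Besides the shell and the picture viewer there is one more tool, called after "Call:" by a JSON object that holds its "method" and its "body". step_arm: Moves the arm, as the interface text tells. Its arguments: {"type":"object","properties":{"motion":{"type":"array"},"gripper":{"type":"number"},"newtons":{"type":"number"}},"required":["motion"]}

```bash
mkdir -p pics
cat > h.py <<'E'
import numpy as np,cv2
from bench import robot
def cam(n):
    c=robot.read_camera(n); return c
def ray(c,uv,z):
    R=cv2.Rodrigues(np.array(c['rvec'],float))[0];t=np.array(c['tvec'],float).ravel()
    uv=np.atleast_2d(np.array(uv,float))
    d=np.c_[uv,np.ones(len(uv))]@np.linalg.inv(c['mtx']).T@R
    o=-R.T@t
    return o+d*((z-o[2])/d[:,2])[:,None]
def proj(c,P):
    return cv2.projectPoints(np.array(P,float).reshape(-1,3),np.array(c['rvec'],float),np.array(c['tvec'],float),np.array(c['mtx'],float),None)[0].reshape(-1,2)
E
python3 - <<'E'
from h import *
for n in('top','side'):
    c=cam(n);cv2.imwrite(f'pics/{n}0.png',c['color'][:,:,::-1]);np.savez(f'{n}0.npz',**c)
    R=cv2.Rodrigues(np.array(c['rvec'],float))[0];print(n,c['mtx'],-R.T@np.array(c['tvec']).ravel())
s=robot.observe();print(s)
E
```

```text
top [[442.34049711   0.         317.47277874]
 [  0.         442.34049711 235.91539543]
 [  0.           0.           1.        ]] [487.31372094  22.1592147  818.8038673 ]
side [[489.5282367    0.         318.51065302]
 [  0.         489.5282367  239.99588781]
 [  0.           0.           1.        ]] [ 406.47642275 -562.10329893  693.35022217]
{'time_s': 0.1, 'joint_positions': array([-1.52041206e+00,  3.13416366e-01,  1.49835109e+00,  2.62054949e-05,
        1.33098261e+00, -2.23407901e-01]), 'qvel': array([ 0.00094813, -0.00073727, -0.00056703,  0.00034754,  0.00116312,
        0.00089036]), 'joint_torque': array([ 2.40151829e-03, -4.12902868e+01, -2.60146236e+01, -1.80509237e-04,
        3.00430067e-03, -6.16397216e-06]), 'ee_pos': array([ 141.93111909, -505.22271827,  230.78464865]), 'orientation': array([[ 9.62754171e-01,  2.70378264e-01, -3.28675046e-05],
       [ 2.70378120e-01, -9.62753516e-01,  1.15722661e-03],
       [ 2.81245618e-04, -1.12301140e-03, -9.99999330e-01]]), 'ft_force': array([-0.42239392,  0.81209291, -0.09138317]), 'torque': array([ 0.02962054, -0.03789549,  0.02739822]), 'gripper_force': 0.0, 'width': 85.46369128646698}
```

View pics/top0.png

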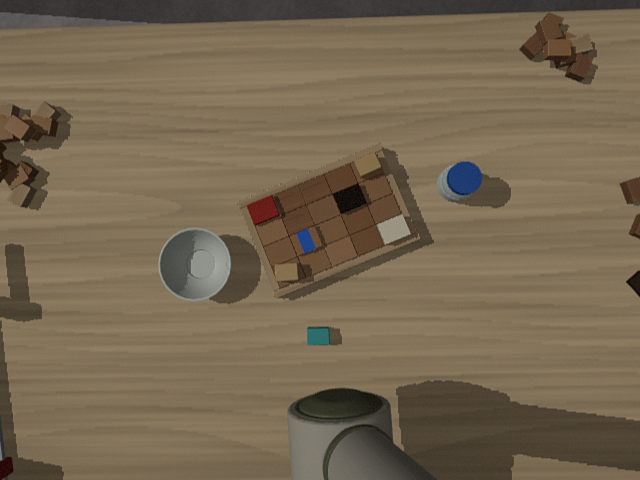

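View pics/side0.png

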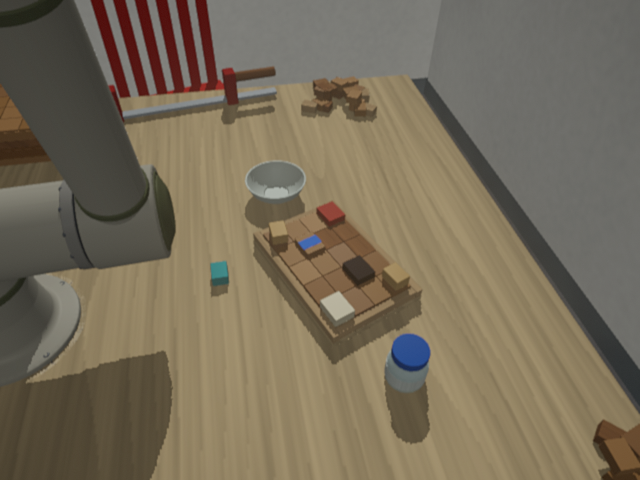

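The top view shows the near-black block at (349,198), red at (263,210), cream at (394,230) and taped at (307,240). The spares are at (368,165) and (288,272), the jar at (462,180) and the tub at (195,263). The turquoise decoy at (318,336) is off the board. The side view agrees: black (358,270), red (331,213), cream (337,307), taped (311,244).

The scrap piles and the red clamp pieces also share these colours, but only these four blocks sit in the board's pockets.

```bash
cat > meas.py <<'E'
from h import *
seeds={'dark':((349,198),(358,270)),'red':((263,210),(331,213)),'pale':((394,230),(337,307)),'tape':((307,240),(311,244))}
def blob(c,n,s):
    im=c['color'].astype(int);r,g,b=im[...,0],im[...,1],im[...,2]
    hsv=cv2.cvtColor(c['color'],cv2.COLOR_RGB2HSV)
    m={'dark':im.max(2)<50,'red':(r>85)&(g<0.35*r),'pale':(im.min(2)>140),'tape':(b>1.5*r)&(b>90)}[n].astype(np.uint8)
    k,l,st,ce=cv2.connectedComponentsWithStats(m,connectivity=4)
    i=l[s[1],s[0]]
    if i==0:return None,0,None
    box=cv2.minAreaRect(np.argwhere(l==i)[:,::-1].astype(np.float32))
    return np.array(box[0]),st[i,4],box
if __name__=='__main__':
    T={n:dict(np.load(n+'0.npz')) for n in('top','side')}
    def M(c):
        R=cv2.Rodrigues(c['rvec'].astype(float))[0];return c['mtx']@np.c_[R,c['tvec'].ravel()]
    for n,s in seeds.items():
        a,ka,ba=blob(T['top'],n,s[0]);b,kb,bb=blob(T['side'],n,s[1])
        if a is None or b is None: print(n,'none',ka,kb,[T[x]['color'][s[i][1],s[i][0]] for i,x in enumerate(T)]);continue
        X=cv2.triangulatePoints(M(T['top']),M(T['side']),a,b).ravel();X=X[:3]/X[3]
        q=ray(T['top'],cv2.boxPoints(ba),45)[:,:2]
        print(n,a,ka,b,kb,'tri',X.round(1),'z45',ray(T['top'],a,45)[0].round(1),'sides',np.linalg.norm(q[1]-q[0]).round(1),np.linalg.norm(q[2]-q[1]).round(1),'dir',np.degrees(np.arctan2(*(q[1]-q[0])[::-1])).round(1))
    # board: fence outer corners (by eye, z=30)
    P=ray(T['top'],[(240,205),(380,145),(419,236),(276,297)],30);print(P.round(0), [np.linalg.norm(P[i]-P[i-1]).round(0) for i in range(4)],P.mean(0).round(1))
    big=cv2.resize(T['top']['color'][135:305,230:430],(800,680))[:600,:,::-1];cv2.imwrite('pics/crop.png',big)
E
python3 meas.py
```

```text
dark none 631 0 [array([23, 14, 12], dtype=uint8), array([64, 55, 46], dtype=uint8)]
red none 518 0 [array([104,  30,  26], dtype=uint8), array([145,  70,  57], dtype=uint8)]
pale none 0 492 [array([156, 149, 130], dtype=uint8), array([183, 178, 157], dtype=uint8)]
tape [305.58621216 240.46551514] 273 [309.39694214 241.76805115] 175 tri [523.1  64.3  41.6] z45 [522.7  64.1  45. ] sides 21.5 38.8 dir -69.3
[[ 590.  182.   30.]
 [ 693.  -72.   30.]
 [ 528. -137.   30.]
 [ 424.  119.   30.]] [np.float64(177.0), np.float64(274.0), np.float64(178.0), np.float64(276.0)] [558.4  23.2  30. ]
```

View pics/crop.png

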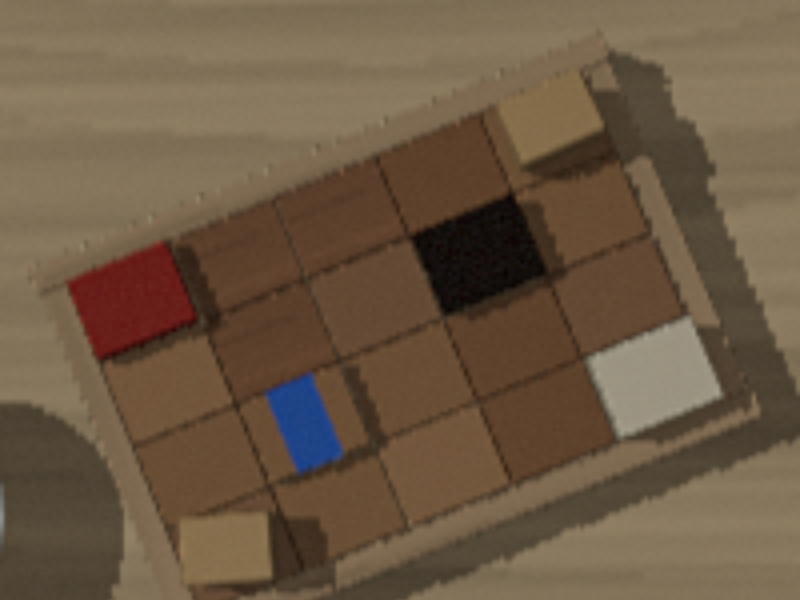

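The crop confirms it: black, red, cream and taped each fill one mosaic cell, with red (135,300) and cream (655,378) at opposite corners of the crop, black at (480,255) and taped at (305,422). The thresholds need adjusting.

```bash
sed -i "s/m={'dark'.*/sd=c['tvec'].ravel()[2]>0 and c['mtx'][0,0]>460\n    m={'dark':im.max(2)<(75 if sd else 40),'red':(r>85)\&(g<(0.55 if sd else 0.4)*r),'pale':(im.min(2)>(140 if sd else 115)),'tape':(b>1.5*r)\&(b>90)}[n].astype(np.uint8)/" meas.py
python3 meas.py
python3 - <<'E'
from h import *
s=robot.observe();R=s['orientation']
print('yaw tool y dir',np.degrees(np.arctan2(R[1,1],R[0,1])),'x',np.degrees(np.arctan2(R[1,0],R[0,0])))
E
```

```text
dark [349.42242432 198.31898499] 612 [358.26922607 270.65383911] 616 tri [597.2 -14.7  33.6] z45 [595.4 -14.2  45. ] sides 49.0 39.2 dir -67.9
red [262.27810669 209.46743774] 524 [330.50003052 211.50003052] 312 tri [579.7 140.4  40.6] z45 [578.9 139.7  45. ] sides 46.5 35.3 dir -68.5
pale [393.29309082 228.48275757] 563 [336.90585327 305.07647705] 492 tri [540.8 -89.6  44. ] z45 [540.8 -89.5  45. ] sides 47.7 36.9 dir -69.2
tape [305.58621216 240.46551514] 273 [309.39694214 241.76805115] 175 tri [523.1  64.3  41.6] z45 [522.7  64.1  45. ] sides 21.5 38.8 dir -69.3
[[ 590.  182.   30.]
 [ 693.  -72.   30.]
 [ 528. -137.   30.]
 [ 424.  119.   30.]] [np.float64(177.0), np.float64(274.0), np.float64(178.0), np.float64(276.0)] [558.4  23.2  30. ]
yaw tool y dir -74.3132128317029 x 15.6867690718693
```

All cell offsets agree with the 40 × 50 grid: dark to pale is 78/51 mm and red to dark is 40/150 mm. Board yaw is about 21°. Next I close the gripper and travel to above the dark block.

Call:
{"method": "step_arm", "body": {"motion": [{"slide":[0.95,-0.583,0.1],"spin":-0.03},{"slide":[0.95,-0.583,0.1],"spin":-0.03},{"slide":[0.95,-0.583,0.1],"spin":-0.03},{"slide":[0.95,-0.583,0.1],"spin":-0.03},{"slide":[0.95,-0.583,0.1],"spin":-0.03},{"slide":[0.95,-0.583,0.1],"spin":-0.03},{"slide":[0.95,-0.583,0.1],"spin":-0.03},{"slide":[0.95,-0.583,0.1],"spin":-0.03}], "gripper": -1, "newtons": 40}}

```text
time_s: 1.1
ee_pos: [481.2, -138.1, 186.3]
orientation: [[0.933, 0.36, -0.0], [0.36, -0.933, -0.0], [-0.0, -0.0, -1.0]]
ft_force: [0.1, -1.1, 0.2]
width: -0.0
gripper_force: 0.0
```

Call:
{"method": "step_arm", "body": {"motion": [{"slide":[0.24,-0.12,0.14],"spin":0},{"slide":[0.24,-0.12,0.14],"spin":0},{"slide":[0.24,-0.12,0.14],"spin":0},{"slide":[0.24,-0.12,0.14],"spin":0},{"slide":[0.24,-0.12,0.14],"spin":0},{"slide":[0.24,-0.12,0.14],"spin":0}]}}

```text
time_s: 1.85
ee_pos: [588.5, -22.0, 103.6]
orientation: [[0.934, 0.359, 0.001], [0.359, -0.934, -0.0], [0.001, 0.001, -1.0]]
ft_force: [0.1, 0.1, 0.7]
width: 0.2
gripper_force: 0.0
```

Call:
{"method": "step_arm", "body": {"motion": [{"slide":[0.0155,-0.008,0.03],"spin":0},{"slide":[0.0155,-0.008,0.06],"spin":0},{"slide":[0.0155,-0.008,0.073],"spin":0},{"slide":[0.0155,-0.008,0.073],"spin":0}]}}

```text
time_s: 2.35
ee_pos: [595.1, -13.1, 57.9]
orientation: [[0.933, 0.36, -0.002], [0.36, -0.933, 0.0], [-0.001, -0.001, -1.0]]
ft_force: [-0.1, 0.3, 0.5]
width: -0.2
gripper_force: 0.0
```

Run:
```python
from h import *
print(robot.observe()['ee_pos'])
a=cam('top')['color'][135:305,230:430];b=cam('side')['color'][190:340,240:440]
im=np.vstack([cv2.resize(a,(600,300*17//15-40),interpolation=3),cv2.resize(b,(600,280),interpolation=3)])[:,:,::-1]
cv2.imwrite('pics/c2.png',im);print(im.shape)
```

```text
[595.13592404 -13.09880338  57.93988031]
(580, 600, 3)
```

View pics/c2.png

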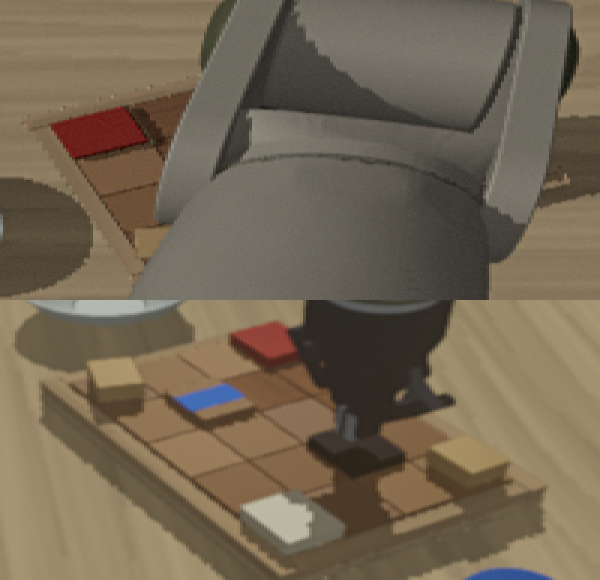

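The side crop shows the shut fingertips over the black block at (350,440), with the spare (468,460) clear of the fingers. Now I press slowly.

Call:
{"method": "step_arm", "body": {"motion": [{"slide":[0,0,0.004],"spin":0},{"slide":[0,0,0.008],"spin":0},{"slide":[0,0,0.012],"spin":0},{"slide":[0,0,0.016],"spin":0},{"slide":[0,0,0.02],"spin":0},{"slide":[0,0,0.023],"spin":0},{"slide":[0,0,0.026],"spin":0},{"slide":[0,0,0.03],"spin":0}]}}

```text
time_s: 3.45
ee_pos: [595.5, -13.1, 40.9]
orientation: [[0.933, 0.36, 0.0], [0.36, -0.933, -0.0], [0.0, 0.0, -1.0]]
ft_force: [-1.6, -0.3, 2.0]
width: -0.5
gripper_force: 1.3
```

Call:
{"method": "step_arm", "body": {"motion": [{"slide":[0,0,0.002],"spin":0},{"slide":[0,0,0.004],"spin":0},{"slide":[0,0,0.006],"spin":0},{"slide":[0,0,0.008],"spin":0},{"slide":[0,0,0.01],"spin":0},{"slide":[0,0,0.01],"spin":0}]}}

```text
time_s: 4.2
ee_pos: [595.5, -13.1, 34.7]
orientation: [[0.933, 0.36, -0.0], [0.36, -0.933, 0.0], [-0.0, -0.0, -1.0]]
ft_force: [-0.9, 0.1, 2.3]
width: -0.1
gripper_force: 1.0
```

Call:
{"method": "step_arm", "body": {"motion": [{"slide":[0,0,0.001],"spin":0},{"slide":[0,0,0.002],"spin":0},{"slide":[0,0,0.003],"spin":0},{"slide":[0,0,0.004],"spin":0},{"slide":[0,0,0.004],"spin":0},{"slide":[0,0,0.004],"spin":0}]}}

```text
time_s: 4.95
ee_pos: [595.6, -13.1, 32.7]
orientation: [[0.933, 0.36, 0.0], [0.36, -0.933, -0.0], [0.0, 0.0, -1.0]]
ft_force: [-2.9, -0.5, 5.5]
width: 0.1
gripper_force: 2.7
```

Call:
{"method": "step_arm", "body": {"motion": [{"slide":[0,0,0.001],"spin":0},{"slide":[0,0,0.002],"spin":0},{"slide":[0,0,0.002],"spin":0},{"slide":[0,0,0.002],"spin":0}]}}

```text
time_s: 5.45
ee_pos: [595.6, -13.1, 31.9]
orientation: [[0.933, 0.36, 0.0], [0.36, -0.933, -0.0], [0.0, 0.0, -1.0]]
ft_force: [-3.5, 0.1, 8.7]
width: 0.5
gripper_force: 4.2
```

The force now rises at 4 N/mm, so the block has bottomed. I lift and cross to red.

Call:
{"method": "step_arm", "body": {"motion": [{"slide":[0,0,-0.05],"spin":0},{"slide":[0,0,-0.1],"spin":0},{"slide":[0.033,-0.124,-0.1],"spin":0},{"slide":[0.066,-0.248,-0.1],"spin":0},{"slide":[0.066,-0.248,-0.1],"spin":0},{"slide":[0.066,-0.248,-0.07],"spin":0},{"slide":[0.066,-0.248,-0.045],"spin":0},{"slide":[0.066,-0.248,-0.045],"spin":0}]}}

```text
time_s: 6.45
ee_pos: [578.3, 138.7, 56.3]
orientation: [[0.934, 0.358, -0.003], [0.358, -0.934, -0.0], [-0.003, -0.001, -1.0]]
ft_force: [-0.2, -0.3, -0.0]
width: -0.2
gripper_force: 0.0
```

Run:
```python
from h import *
s=robot.observe();print(s['ee_pos'],s['ft_force'])
b=cam('side')['color'][180:345,250:470]
cv2.imwrite('pics/c3.png',cv2.resize(b,(800,600),interpolation=3)[:,:,::-1])
```

```text
[578.30715383 138.67447726  56.29555492] [-0.17828121 -0.32839477 -0.01819124]
```

View pics/c3.png

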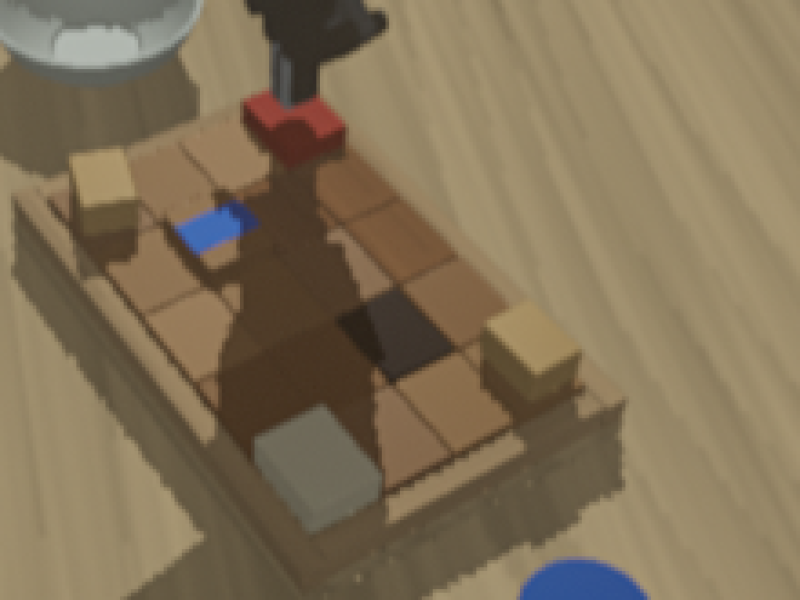

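The black block at (395,335) is now flush, and the fingertips are over the red block at (295,105). The spares have not moved. I press red next.

Call:
{"method": "step_arm", "body": {"motion": [{"slide":[0,0,0.006],"spin":0},{"slide":[0,0,0.011],"spin":0},{"slide":[0,0,0.015],"spin":0},{"slide":[0,0,0.019],"spin":0},{"slide":[0,0,0.023],"spin":0},{"slide":[0,0,0.027],"spin":0},{"slide":[0,0,0.031],"spin":0},{"slide":[0,0,0.034],"spin":0}]}}

```text
time_s: 7.5
ee_pos: [579.0, 140.0, 37.8]
orientation: [[0.933, 0.36, 0.0], [0.36, -0.933, 0.0], [0.0, 0.0, -1.0]]
ft_force: [-0.2, -0.3, 2.6]
width: -0.1
gripper_force: 1.3
```

Call:
{"method": "step_arm", "body": {"motion": [{"slide":[0,0,0.002],"spin":0},{"slide":[0,0,0.004],"spin":0},{"slide":[0,0,0.005],"spin":0},{"slide":[0,0,0.005],"spin":0}]}}

```text
time_s: 8.0
ee_pos: [579.0, 140.0, 34.8]
orientation: [[0.933, 0.36, 0.0], [0.36, -0.933, 0.0], [0.0, 0.0, -1.0]]
ft_force: [-0.2, 0.6, 1.7]
width: 0.1
gripper_force: 1.0
```

Call:
{"method": "step_arm", "body": {"motion": [{"slide":[0,0,0.001],"spin":0},{"slide":[0,0,0.002],"spin":0},{"slide":[0,0,0.003],"spin":0},{"slide":[0,0,0.004],"spin":0},{"slide":[0,0,0.005],"spin":0},{"slide":[0,0,0.005],"spin":0}]}}

```text
time_s: 8.75
ee_pos: [579.0, 140.0, 32.2]
orientation: [[0.933, 0.36, 0.0], [0.36, -0.933, 0.0], [0.0, 0.0, -1.0]]
ft_force: [-2.0, -0.1, 7.1]
width: -0.1
gripper_force: 3.5
```

Red has bottomed out with the same force profile. I lift and cross to cream.

Call:
{"method": "step_arm", "body": {"motion": [{"slide":[0,0,-0.05],"spin":0},{"slide":[0,0,-0.1],"spin":0},{"slide":[-0.05,0.085,-0.1],"spin":0},{"slide":[-0.1,0.17,-0.1],"spin":0},{"slide":[-0.15,0.255,-0.1],"spin":0},{"slide":[-0.197,0.334,-0.1],"spin":0},{"slide":[-0.197,0.334,-0.1],"spin":0},{"slide":[-0.197,0.334,-0.045],"spin":0}]}}

```text
time_s: 9.75
ee_pos: [542.0, -90.0, 59.9]
orientation: [[0.933, 0.359, 0.004], [0.359, -0.933, -0.001], [0.003, 0.003, -1.0]]
ft_force: [0.2, 0.2, -0.4]
width: 0.1
gripper_force: 0.0
```

Call:
{"method": "step_arm", "body": {"motion": [{"slide":[0,0,0],"spin":0},{"slide":[0,0,0],"spin":0}]}}

```text
time_s: 10.0
ee_pos: [541.2, -89.0, 59.6]
orientation: [[0.933, 0.361, 0.001], [0.361, -0.933, -0.0], [0.001, 0.0, -1.0]]
ft_force: [-0.2, 0.2, 0.1]
width: -0.1
gripper_force: 0.0
```

Run:
```python
from h import *
s=robot.observe();print(s['ee_pos'],s['ft_force'])
b=cam('side')['color'][180:345,250:470]
cv2.imwrite('pics/c4.png',cv2.resize(b,(800,600),interpolation=3)[:,:,::-1])
```

```text
[541.24858973 -89.02194326  59.59015135] [-0.19244288  0.1575214   0.08729656]
```

View pics/c4.png

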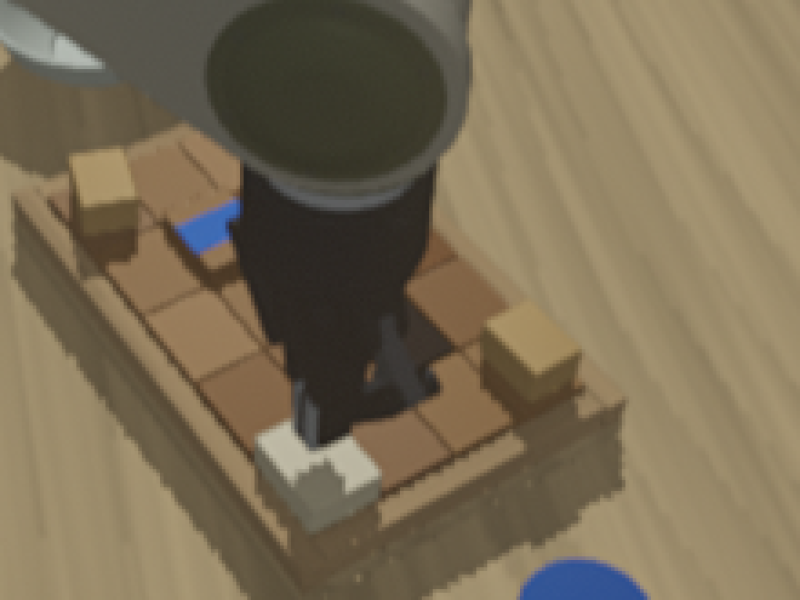

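The fingertips are over the cream block at (318,440), and the spares are in place. I press it from z 59.6.

Call:
{"method": "step_arm", "body": {"motion": [{"slide":[0,0,0.01],"spin":0},{"slide":[0,0,0.016],"spin":0},{"slide":[0,0,0.02],"spin":0},{"slide":[0,0,0.024],"spin":0},{"slide":[0,0,0.028],"spin":0},{"slide":[0,0,0.032],"spin":0},{"slide":[0,0,0.036],"spin":0},{"slide":[0,0,0.039],"spin":0}]}}

```text
time_s: 11.05
ee_pos: [540.8, -89.5, 35.3]
orientation: [[0.933, 0.36, -0.0], [0.36, -0.933, 0.0], [-0.0, -0.0, -1.0]]
ft_force: [-1.8, 1.0, 2.0]
width: -0.0
gripper_force: 1.3
```

Call:
{"method": "step_arm", "body": {"motion": [{"slide":[0,0,0.001],"spin":0},{"slide":[0,0,0.002],"spin":0},{"slide":[0,0,0.003],"spin":0},{"slide":[0,0,0.003],"spin":0}]}}

```text
time_s: 11.55
ee_pos: [540.8, -89.5, 33.6]
orientation: [[0.933, 0.36, -0.0], [0.36, -0.933, 0.0], [-0.0, -0.0, -1.0]]
ft_force: [-0.6, 1.0, 2.7]
width: 0.1
gripper_force: 1.1
```

Call:
{"method": "step_arm", "body": {"motion": [{"slide":[0,0,0.001],"spin":0},{"slide":[0,0,0.002],"spin":0},{"slide":[0,0,0.003],"spin":0},{"slide":[0,0,0.003],"spin":0},{"slide":[0,0,0.003],"spin":0}]}}

```text
time_s: 12.18
ee_pos: [540.8, -89.5, 32.2]
orientation: [[0.933, 0.36, 0.0], [0.36, -0.933, -0.0], [0.0, 0.0, -1.0]]
ft_force: [-3.4, 1.8, 7.0]
width: 0.1
gripper_force: 3.5
```

Cream has bottomed too. I lift and back off to the side to check.

Call:
{"method": "step_arm", "body": {"motion": [{"slide":[0,0,-0.05],"spin":0},{"slide":[0,0,-0.12],"spin":0},{"slide":[0,0,-0.2],"spin":0},{"slide":[-0.1,0.1,-0.25],"spin":0},{"slide":[-0.3,0.3,-0.25],"spin":0},{"slide":[-0.3,0.3,-0.25],"spin":0},{"slide":[-0.3,0.3,-0.25],"spin":0},{"slide":[-0.3,0.3,-0.25],"spin":0}]}}

```text
time_s: 13.18
ee_pos: [436.0, -325.5, 181.7]
orientation: [[0.935, 0.356, 0.0], [0.356, -0.935, -0.001], [-0.0, 0.001, -1.0]]
ft_force: [0.3, 1.0, 0.6]
width: -0.1
gripper_force: 0.0
```

Run:
```python
from h import *
s=robot.observe();print(s['ee_pos'],s['ft_force'])
b=cam('side')['color'];cv2.imwrite('pics/c5.png',cv2.resize(b[150:390,200:520],(800,600),interpolation=3)[:,:,::-1])
```

```text
[ 436.00136913 -325.48321556  181.65122481] [0.29732199 0.97021802 0.64422686]
```

View pics/c5.png

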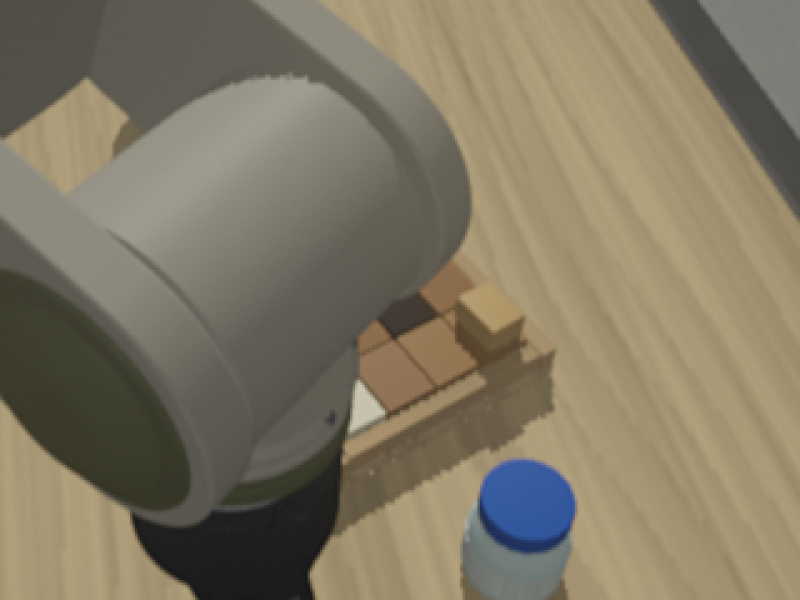

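The arm hides most of the board here, but the visible parts of black and cream look flush and the jar is in place. I check the rest from the top camera.

Run:
```python
from h import *
c=cam('top')['color'];o=np.load('top0.npz')['color']
im=np.hstack([o[130:310,155:495],c[130:310,155:495]])
im=np.vstack([cv2.resize(x[130:310,155:495],(560,296),interpolation=3) for x in(o,c)])
cv2.imwrite('pics/c6.png',im[:,:,::-1])
```

```text
(no output)
```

View pics/c6.png

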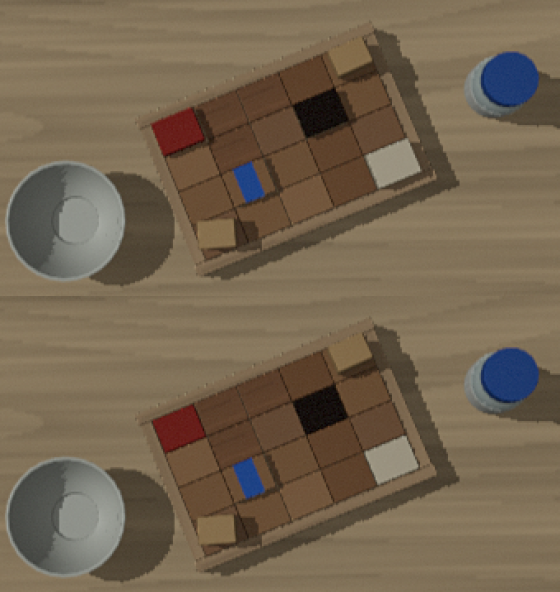

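In the before/after pair, black (320,408), red (178,428) and cream (392,460) no longer cast shadows, so they are flush. The taped block, spares, tub and jar have not moved.

```bash
python3 -c "
from bench import robot
print(robot.close_job())"
```

```text
the job is handed in; nothing more can be done
None
```

The black, red and cream blocks were pressed flush in that order (highest wrist-force reading about 9 N), the taped block and loose items look unmoved in the final top view, and the job is handed in; no verdict was returned.

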